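# Shut a squeeze bottle and hold its base code to the counter scanner

### The arm

A 6-joint arm with a two-finger parallel gripper is mounted at the origin on the work surface. World frame = base frame: x ahead of the robot, y to its left, z up, the work surface at z = 0. Lengths are in m, angles in rad, forces in N, time in s.
With the tool pointing down it reaches from about 0.3 to 0.775 m from the base axis. Payload 14.6 kg.
Tool frame: the origin (TCP) lies at the very end of the fingers, on their centre line; the grasp point (between the pads) lies 19 mm behind it; y points along the fingers, z is the direction in which the jaws open and shut, and the axes are right-handed (so a half turn about y gives the same grasp; the last joint's range is limited). The gripper opens to 85 mm and grips with 20 to 120 N. Pads are 22 mm wide; open, the fingers measure 114 mm over their backs; the gripper's body (76 mm by 85 mm) begins 54 mm behind the grasp point. The pads swing forward as they close: fully open they stand 13 mm farther back than shut.
Start: joints at [1.257, 0.3, 1.521, -0, 1.321, -0.067], TCP at [0.134, 0.533, 0.231] pointing down, gripper open.
Joint ranges: [-3.03, 3.03], [-0.79, 2.21], [0.23, 2.52], [-1.04, 4.18], [0, 3.07], [-2.55, 2.55]. Speed limits (rad/s): [2.22, 2.22, 2.57, 3.14, 3.14, 3.14].

### API

Orientations are given as a unit quaternion [w, x, y, z].
In Python, from station import monitor, vision, workorder gives the robot as it stands.
- The arm moves only by the shell command python3 -m crank 'ROWS' [FORCE]. ROWS is JSON, a list of rows, each a list of 7 numbers: the shift along the tool's x, y, z in cm, then the turn, a rotation vector about the tool's x, y, z in rad, then the closure, from -1 (fully open) to 1 (shut). A call has 1 to 12 rows; each row is the pose to reach, as a shift and turn from the pose commanded when the call began, along the tool's axes at that moment; what a row does not reach only later rows make up. A row lasts 1/10 s, in which the tool goes at most 50 mm and 8.59 degrees, less where a joint would pass 70% of its speed; a pose out of reach is approached as far as the arm can. A call with a gripper value outside its range is refused whole. The fingers move at their own pace and stop on an object; FORCE is the grip in N (left out, the last holds). Time passes only in rows, so rows that repeat a pose let the fingers close. It gives the time, the measured TCP pose, the force and the opening at its end, in the units of the state.
- monitor.read_state(): the state, without advancing time (a new reading comes with each control period).
- vision.read_camera(name): name is "scene" or "side" or "wrist"; returns the picture (400x640x3 uint8, red, green, blue); there is no depth.
- vision.camera_params(name): a dict with "fx", "fy", "cx", "cy" (pixels), "world_to_cam" (4x4, takes a point from world to camera coordinates); the wrist camera has in their place "T_tool_cam" (4x4, takes a point from camera to tool coordinates, whose origin is the TCP and whose axes are the tool frame's). Camera axes: x right, y down, z forward; pixel columns grow to the right and rows downward; lengths in m; the calibration is good to about 2 mm. The wrist camera is an equidistant fisheye: a pixel r from the principal point sees the ray r / f radians off the axis. A picture is of the moment at which its call begins: read the wrist's pose just before it. camera_params takes no time and is no camera call.
- workorder.sign_off(): hands the job in, once; it reports no verdict.
The state is a dict: "time_s": time; "joint_positions": joint angles; "qvel": joint speeds; "joint_efforts": joint torques, N m; "tcp_pos": TCP position; "ee_rot": TCP orientation; "wrist_force": force on the tool from outside, world axes, zero at the start; "wrist_torque": the same for the moment, N m; "width": finger opening in m.
Only numpy, scipy, OpenCV 4.12 (cv2) and the standard library are available. Lean on these libraries where they do the work, as an engineer would, in place of code of your own. Each camera call takes 0.05 s, during which the arm holds its last target. There are 200 camera calls.

### The job

Stock check at the dessert stall: push the spout of the tall squeeze bottle fully shut while the bottle still stands in its rack, then draw the bottle up out of the rack and tip it so that the code on its base squarely faces the slanted scanner window, centred and about 8 cm in front of it. Finish while holding it there, still and raised in the gripper: do not put it down or let go. Do not touch the scanner or shift the other things on the counter.

Things in the scene. Friction and masses are not known exactly. Their poses are not given: they have to be found in the camera images.
- bottle: tall white squeeze bottle upright in one of the three rack wells (which one varies), the only one with a push-pull spout; round body 50 mm in diameter up to 130 mm, shoulder to 142 mm, spout above. Rigid, 0.17 to 0.36 kg, centre of mass about 70 mm up. The square code is on its underside. Origin at the centre of the underside, z along its axis towards the spout
- spout (a joint): slide of the bottle's spout along the bottle's axis, in m: 0 = pushed fully shut, 0.010 = pulled fully open; starts 0.007 to 0.010. It takes about 4 N to move and stays where it is left
- spout_top (a point): centre of the flat top of the grey spout (knob 26 mm across at the top, 20 mm tall); 163 mm above the bottle's base along its axis when shut, up to 173 mm when open
- rack: fixed sheet-metal bottle rack, 90 mm (its x) by 340 mm (its y) by 55 mm tall, with three round wells 54 mm across in a row along its y, at -110, 0 and 110 mm; bottles stand in them on the rack's floor 6 mm above the counter, and its top plate is 55 mm above the counter. Origin at the centre of its underside
- scanner_head: slanted flat window of the fixed counter scanner; grey head 130 mm (x) by 120 mm (y), 50 mm deep behind it. Origin at the centre of the window, 150 mm above the counter; z points straight out of it, towards the robot and up, 50 degrees from vertical; x up the slope, y level. Its foot, 14 mm high, reaches 45 mm nearer the robot than the window centre
- jar: white wide-mouthed screw-cap jar in another rack well, 50 mm diameter, 105 mm tall; origin at the centre of its underside, z up. Bystander
- shaker: domed metal shaker in another rack well, 50 mm diameter, 111 mm tall; origin at the centre of its underside, z up. Bystander
- bowl: white bowl, rim 90 mm across, 45 mm tall; origin at the centre of its underside. Bystander
- cup: steel cup, 72 mm across, 80 mm tall; origin at the centre of its underside. Bystander
- water_bottle: blue drinking bottle, 66 mm diameter, 190 mm tall; origin at the centre of its underside. Bystander
- spoon: steel spoon lying flat, 190 mm long along its x. Bystander
- clock: orange box-shaped clock 45 x 100 x 90 mm; origin at the centre of its underside. Bystander
- tin: round tin, 74 mm diameter, 75 mm tall; origin at the centre of its underside. Bystander

How it is judged:
On the way, in this order (a step that is already met when the one before it is completed fails the run):
1. the spout is pushed shut (within 1.5 mm) while the bottle stands in its rack well (value of joint spout below 0.0015 m and distance of bottle from where it was at the start of the episode below 0.015 m and angle between bottle's own z axis and vertical below 0.15 rad), for 0.2 s.
2. the bottle is drawn up clear of the rack, its base over 65 mm above the counter, held by the fingers (height (world z) of bottle above 0.065 m and contact force between the fingers and bottle above 1 N and contact force between bottle and rack below 0.1 N), for 0.1 s.
At the end, for the whole second after the job is handed in: Spout shut within 2 mm; bottle held still by the fingers, clear of rack and scanner, base over 110 mm up, facing the window 35 to 130 mm before it, within 35 mm of its centre line in x and y and 0.3 rad of its normal; bystanders within 30 mm of their starts (value of joint spout below 0.002 m and height (world z) of bottle above 0.11 m and z of bottle in the frame of scanner_head between 0.035 and 0.13 m and x of bottle in the frame of scanner_head between -0.035 and 0.035 m and y of bottle in the frame of scanner_head between -0.035 and 0.035 m and z of spout_top in the frame of scanner_head above 0.15 m and angle between the z axis of bottle and the z axis of scanner_head, either way round below 0.3 rad and contact force between the fingers and bottle above 1 N and contact force between bottle and scanner_head below 0.1 N and contact force between bottle and rack below 0.1 N and linear speed of bottle below 0.03 m/s and angular speed of bottle below 0.2 rad/s and distance of each of jar, shaker, bowl, cup, water_bottle, spoon, clock, tin from where it was at the start of the episode below 0.03 m); the arm keeps its last pose, push and grip.
It fails at once if the scanner is touched by the arm, the gripper or the bottle (contact force between any of the arm, the fingers, bottle and scanner_head above 1 N).
It fails at once if a bystander is shifted by more than 30 mm (distance of any of jar, shaker, bowl, cup, water_bottle, spoon, clock, tin from where it was at the start of the episode above 0.03 m).
It also fails if it takes over 42 s, if anything falls off the work surface, if the arm or the gripper's body presses on something with over 40 N, if the wrist force passes 120 N, or if a joint passes its speed limit or range.

## Working session

There is one attempt and no reset: what is moved stays moved. The work goes in short steps, Python scripts to look and compute and a shell command to move; the robot and the scene stay as the last step left them, time stands still between calls to the robot, and variables do not carry over. Pictures are saved under pics/ and viewed, about 8 in all and at most 12, crops included, and the job is handed in when it is done.

```bash
ls; mkdir -p pics
python3 - <<'E'
from station import monitor, vision
import cv2,json
s=monitor.read_state(); print(s)
for n in ("scene","side","wrist"):
    im=vision.read_camera(n); cv2.imwrite(f"pics/{n}0.png",im[:,:,::-1]); print(n,vision.camera_params(n))
E
```

```text
pics
{'time_s': 0.0, 'joint_positions': array([ 1.25739450e+00,  3.00472279e-01,  1.52163318e+00, -2.34699690e-05,
        1.32069758e+00, -6.65799242e-02]), 'qvel': array([ 8.57012129e-04, -5.58190946e-04, -8.89547800e-05, -2.83606323e-05,
        6.50898261e-04, -3.41854959e-04]), 'joint_efforts': array([-1.99611903e-03, -5.43500447e+01, -3.61786151e+01, -1.64672256e-04,
        4.11796922e-03,  3.51188748e-05]), 'tcp_pos': array([0.13429707, 0.53309041, 0.23069863]), 'ee_rot': array([-0.70130727,  0.70215078, -0.08711424,  0.0869684 ]), 'wrist_force': array([-0.4750159 , -0.17808584,  1.14995371]), 'wrist_torque': array([ 0.02921367, -0.02062857,  0.02299361]), 'width': 0.08523872240321956}
scene {'fx': 419.4833760951563, 'fy': 419.4833760951563, 'cx': 317.8695110878142, 'cy': 190.25695834914507, 'world_to_cam': array([[ 0.71752548,  0.69644745,  0.01086922, -0.41399634],
       [ 0.58603516, -0.59519058, -0.54982812, -0.24102439],
       [-0.37645714,  0.40088543, -0.8352071 ,  1.49505966],
       [ 0.        ,  0.        ,  0.        ,  1.        ]])}
side {'fx': 484.83896824729754, 'fy': 484.83896824729754, 'cx': 326.9527096454789, 'cy': 203.51735788095758, 'world_to_cam': array([[ 0.97060469, -0.23996509, -0.01852817, -0.52402138],
       [-0.16179447, -0.59355094, -0.78836529,  0.21427418],
       [ 0.17818274,  0.7681888 , -0.61492835,  1.2343318 ],
       [ 0.        ,  0.        ,  0.        ,  1.        ]])}
wrist {'fx': 309.70691628693146, 'fy': 309.70691628693146, 'cx': 322.9671643679553, 'cy': 195.1742885096756, 'T_tool_cam': array([[-9.78256458e-04,  9.48162231e-01,  3.17785188e-01,
        -8.10737476e-02],
       [ 1.28154436e-03, -3.17783891e-01,  9.48162305e-01,
        -1.43934497e-01],
       [ 9.99998700e-01,  1.33480171e-03, -9.04237816e-04,
        -3.62647711e-04],
       [ 0.00000000e+00,  0.00000000e+00,  0.00000000e+00,
         1.00000000e+00]])}
```

View pics/scene0.png

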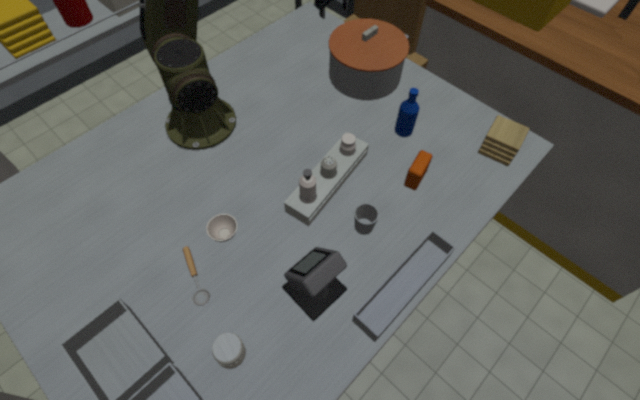

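View pics/side0.png

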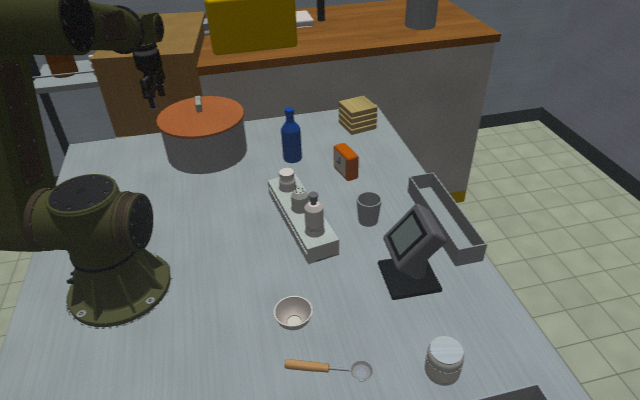

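The scene view shows the bottle with its dark spout top at about (307,172) and at (313,196) in the side view, in the rack well nearest the scanner side. The scanner window is near (315,262) in the scene view and (407,232) in the side view. I'll zoom in on both.

Run:
```python
import cv2,numpy as np
a=cv2.imread("pics/scene0.png")[130:325,270:390]; b=cv2.imread("pics/side0.png")[165:305,255:455]
a=cv2.resize(a,None,fx=3,fy=3,interpolation=cv2.INTER_CUBIC); b=cv2.resize(b,None,fx=2.2,fy=2.2,interpolation=cv2.INTER_CUBIC)
h=max(a.shape[0],b.shape[0]); p=lambda i:cv2.copyMakeBorder(i,0,h-i.shape[0],0,0,0)
o=np.hstack([p(a),p(b)]); o=np.clip(o*1.5,0,255).astype(np.uint8); print(o.shape); cv2.imwrite("pics/z0.png",o)
```

```text
(585, 800, 3)
```

View pics/z0.png

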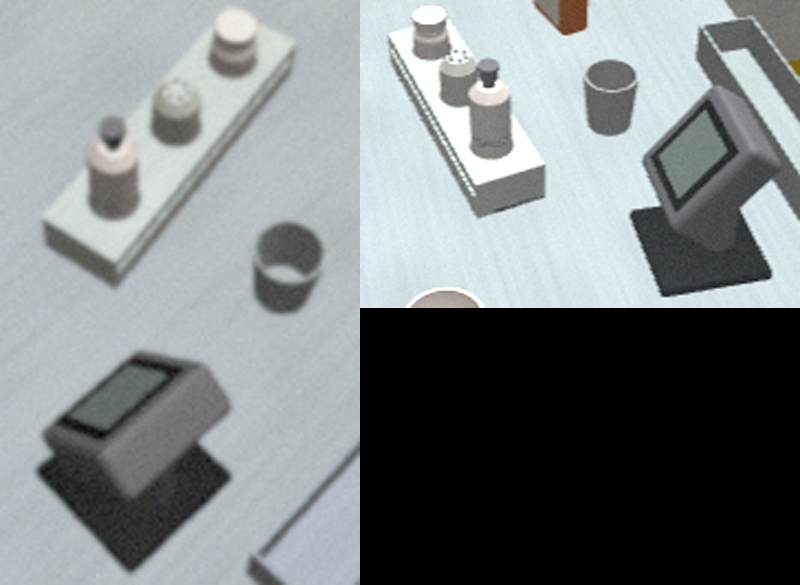

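```bash
cat > h.py <<'E'
import numpy as np, cv2
from station import vision, monitor
from scipy.spatial.transform import Rotation as R
P={n:vision.camera_params(n) for n in("scene","side","wrist")}
def ray(n,u,v):
    p=P[n];T=np.linalg.inv(p["world_to_cam"])
    d=T[:3,:3]@[(u-p["cx"])/p["fx"],(v-p["cy"])/p["fy"],1]; return T[:3,3],d/np.linalg.norm(d)
def plane(n,u,v,z):
    o,d=ray(n,u,v); return o+d*(z-o[2])/d[2]
def tri(rs):
    A=[np.eye(3)-np.outer(d,d) for o,d in rs]; x=np.linalg.solve(sum(A),sum(a@o for a,(o,d) in zip(A,rs)))
    return x,[np.linalg.norm(a@(x-o)) for a,(o,d) in zip(A,rs)]
def proj(n,X):
    p=P[n];c=p["world_to_cam"][:3,:3]@X+p["world_to_cam"][:3,3]; return p["cx"]+p["fx"]*c[0]/c[2],p["cy"]+p["fy"]*c[1]/c[2]
def wray(s,u,v):
    p=P["wrist"];x,y=u-p["cx"],v-p["cy"];r=np.hypot(x,y);t=r/p["fx"]
    c=np.array([np.sin(t)*x/max(r,1e-9),np.sin(t)*y/max(r,1e-9),np.cos(t)])
    Rt=R.from_quat(s["ee_rot"],scalar_first=True).as_matrix();T=p["T_tool_cam"]
    return Rt@T[:3,3]+s["tcp_pos"],Rt@T[:3,:3]@c
E
python3 - <<'E'
from h import *
np.set_printoptions(precision=4,suppress=True)
S=lambda x,y:(x/3+270,y/3+130); D=lambda x,y:((x-360)/2.2+255,y/2.2+165)
t=lambda a,b:tri([ray("scene",*S(*a)),ray("side",*D(*b))])
print("spout",t((112,122),(487,65)))
print("window c",t((122,397),(697,152)))
for a,b in [((133,357),(714,107)),((180,364),(735,130)),((105,435),(684,202)),((65,402),(655,170))]: print("gl",t(a,b))
for a in [(40,470),(130,570),(228,475)]: print("foot S",plane("scene",*S(*a),.014))
for b in [(632,213),(665,293),(770,275)]: print("foot D",plane("side",*D(*b),.014))
for a in [(47,222),(117,262),(295,40),(225,8)]: print("rack S",plane("scene",*S(*a),.055))
for b in [(390,38),(478,195),(544,166)]: print("rack D",plane("side",*D(*b),.055))
s=monitor.read_state();print(R.from_quat(s["ee_rot"],scalar_first=True).as_matrix())
E
```

```text
spout (array([0.5112, 0.023 , 0.1791]), [np.float64(0.0006804035647190748), np.float64(0.0006804035647190436)])
window c (array([ 0.7017, -0.1565,  0.1541]), [np.float64(2.8209326101862688e-06), np.float64(2.8209326103341506e-06)])
gl (array([ 0.7097, -0.1526,  0.2181]), [np.float64(0.007870238098692691), np.float64(0.007870238098692764)])
gl (array([ 0.7369, -0.1276,  0.1733]), [np.float64(0.022566544118718713), np.float64(0.022566544118718848)])
gl (array([ 0.6921, -0.1679,  0.0885]), [np.float64(0.004930683629385062), np.float64(0.004930683629385094)])
gl (array([ 0.6581, -0.1799,  0.1474]), [np.float64(0.014049810762564107), np.float64(0.014049810762563992)])
foot S [ 0.6552 -0.2167  0.014 ]
foot S [ 0.7777 -0.2241  0.014 ]
foot S [ 0.7813 -0.1     0.014 ]
foot D [ 0.6565 -0.0939  0.014 ]
foot D [ 0.6517 -0.2208  0.014 ]
foot D [ 0.7736 -0.226   0.014 ]
rack S [ 0.4866 -0.0453  0.055 ]
rack S [ 0.5682 -0.029   0.055 ]
rack S [0.5104 0.3061 0.055 ]
rack S [0.4248 0.2863 0.055 ]
rack D [0.4257 0.2821 0.055 ]
rack D [ 0.4782 -0.0585  0.055 ]
rack D [ 0.5652 -0.0302  0.055 ]
[[ 0.9697 -0.0003  0.2443]
 [-0.2443 -0.0008  0.9697]
 [-0.     -1.     -0.0009]]
```

Run:
```python
from h import *
np.set_printoptions(precision=4,suppress=True)
S=lambda x,y:(x/3+270,y/3+130); D=lambda x,y:((x-360)/2.2+255,y/2.2+165)
t=lambda a,b:tri([ray("scene",*S(*a)),ray("side",*D(*b))])
q=[]
for a,b in [((180,364),(714,107)),((105,435),(735,130)),((65,402),(684,202)),((133,357),(655,170))]:
    x,e=t(a,b);q.append(x);print(x,e)
q=np.array(q);print("c",q.mean(0)); X=q[0]+q[1]-q[2]-q[3];Y=q[0]+q[3]-q[1]-q[2];Z=np.cross(X,Y);Z/=np.linalg.norm(Z);print(Z,X/np.linalg.norm(X),Y/np.linalg.norm(Y))
```

```text
[ 0.7289 -0.1174  0.1848] [np.float64(0.00598599212494163), np.float64(0.005985992124941581)]
[ 0.7266 -0.1996  0.2096] [np.float64(0.006735794138694722), np.float64(0.006735794138694604)]
[ 0.6686 -0.1922  0.1288] [np.float64(0.008114383603728183), np.float64(0.008114383603728239)]
[ 0.6693 -0.1105  0.1   ] [np.float64(0.005763524887728416), np.float64(0.0057635248877284375)]
c [ 0.6983 -0.1549  0.1558]
[-0.7896  0.2039  0.5788] [ 0.5778 -0.0706  0.8131] [ 0.0175  0.9503 -0.3109]
```

The bottle spout is near (0.512, 0.021). The rack yaw is about 0.17 rad. The window centre is near (0.700, -0.157, 0.150), with a yaw of about -0.04. I'll move above the bottle with the fingers shutting, then look from close by.

```bash
python3 -m crank '[[49,0,-40.3,0,0,0,1],[49,0,-40.3,0,0,0,1],[49,0,-40.3,0,0,0,1],[49,0,-40.3,0,0,0,1],[49,0,-40.3,0,0,0,1],[49,0,-40.3,0,0,0,1],[49,0,-40.3,0,0,0,1],[49,0,-40.3,0,0,0,1],[49,0,-40.3,0,0,0,1],[49,0,-40.3,0,0,0,1],[49,0,-40.3,0,0,0,1],[49,0,-40.3,0,0,0,1]]' 60; python3 -c "
from station import monitor
print(monitor.read_state())"
```

```text
time_s: 1.35
tcp_pos: [0.4914, 0.0485, 0.2313]
ee_rot: [0.702, -0.702, 0.087, -0.087]
wrist_force: [0.1, 0.8, 0.2]
width: -0.0
{'time_s': 1.35, 'joint_positions': array([ 2.41953397e-02,  1.74523874e-01,  1.67608343e+00,  6.80024385e-05,
        1.29095804e+00, -1.29960032e+00]), 'qvel': array([-8.68651241e-01,  5.43345091e-01, -6.27702593e-01,  6.72546529e-04,
        7.80958682e-02, -8.66279744e-01]), 'joint_efforts': array([  4.56025824, -51.7152822 , -30.75230598,  -0.16813747,
        -0.0679009 ,   1.68007426]), 'tcp_pos': array([0.49143463, 0.04851947, 0.23125896]), 'ee_rot': array([ 0.70174458, -0.70169602,  0.08710654, -0.08711884]), 'wrist_force': array([0.12839297, 0.82565418, 0.22732357]), 'wrist_torque': array([ 0.03353375,  0.00904329, -0.01476714]), 'width': -4.195516127164852e-05}
```

```bash
python3 -m crank '[[1.4,0,-1.2,0,0,0,1],[2.8,0,-2.4,0,0,0,1],[2.8,0,-2.4,0,0,0,1],[2.8,0,-2.4,0,0,0,1]]'
python3 - <<'E'
from h import *
s=monitor.read_state(); print(s["tcp_pos"],s["joint_positions"])
im=vision.read_camera("wrist")[:,:,::-1]
a=vision.read_camera("scene")[:,:,::-1][120:320,260:400];b=vision.read_camera("side")[:,:,::-1][130:300,240:460]
cv2.imwrite("pics/w1.png",im); cv2.imwrite("pics/s1.png",a);cv2.imwrite("pics/d1.png",b)
w=np.clip(im*1.4,0,255).astype(np.uint8)
cv2.imwrite("pics/w1v.png",w)
E
```

```text
time_s: 1.75
tcp_pos: [0.5116, 0.0209, 0.2311]
ee_rot: [0.702, -0.702, 0.087, -0.087]
wrist_force: [-0.8, 0.5, 0.3]
width: -0.0
[0.51163265 0.02086675 0.2311317 ] [-3.08374855e-02  2.15736934e-01  1.62709253e+00  1.34828300e-04
  1.29923628e+00 -1.35501482e+00]
```

View pics/w1v.png

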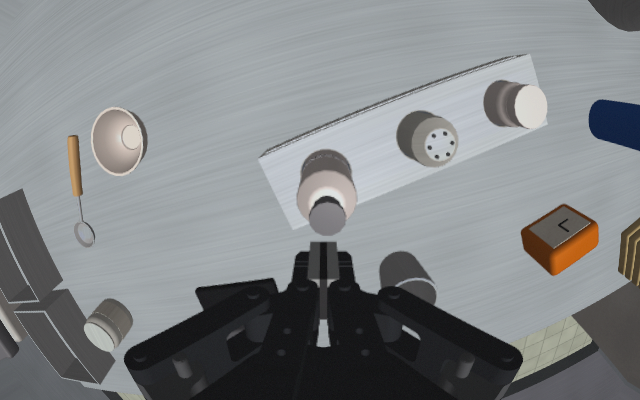

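The wrist view shows the knob top at about (327,219), just ahead of the shut fingertips at (323,245). The shaker is at (435,140), the jar at (530,107), and the camera looks from the robot side.

Run:
```python
from h import *
np.set_printoptions(precision=4,suppress=True)
s=monitor.read_state()
def pl(u,v,z):
    o,d=wray(s,u,v); return o+d*(z-o[2])/d[2]
im=cv2.imread("pics/w1.png").astype(int)
sub=im[195:238,300:352]; sp=sub.max(2)-sub.min(2); g=sub.mean(2)
print(g[::4,::4].astype(int))
for z in(.176,.179): print(pl(327,219,z))
print(tri([wray(s,327,219),ray("scene",307.3,171),ray("side",312.7,194.5)]))
print(pl(435,141,.115),pl(531,106,.111),"shadow rack corners",pl(260,157,.055),pl(528,55,.055),pl(294,230,.055),pl(547,124,.055))
```

```text
[[113 114 117 142 157 159 138 135 158 160 156 136 134]
 [113 115 120 154 143  35  35  35  34 106 160 147 135]
 [113 115 130 156  35  64  93  94  85  40 129 151 135]
 [113 115 124  82  90  94  95  96  96  97  70 147 135]
 [119 115 117  87  92  93  93  94  95  95  96 106 134]
 [142 115 105  91  91  92  93  93  93  94  95  87 132]
 [140 141 111  90  90  91  91  92  93  93  94  93 122]
 [140 144 136  89  90  90  91  92  91  91  92  91 119]
 [127 120 121  92  88  89  90  90  90  91  91 119 122]
 [119 119 120 121  88  87  89  89  89  90 110 122 120]
 [119 117 119 122 123 122  96  96 103 119 120 120 120]]
[0.5153 0.0228 0.176 ]
[0.514 0.023 0.179]
(array([0.5123, 0.0226, 0.1797]), [np.float64(0.0014625104750012532), np.float64(0.0005590241730780948), np.float64(0.0010388063027446676)])
[0.4924 0.1274 0.115 ] [0.4783 0.2405 0.111 ] shadow rack corners [ 0.479  -0.0405  0.055 ] [0.4266 0.2902 0.055 ] [ 0.5696 -0.028   0.055 ] [0.5137 0.307  0.055 ]
```

```bash
python3 -m crank '[[0.1,2,0.2,0,0,0,1],[0.1,4,0.2,0,0,0,1],[0.1,5,0.2,0,0,0,1],[0.1,5.2,0.2,0,0,0,1],[0.1,5.4,0.2,0,0,0,1],[0.1,5.6,0.2,0,0,0,1],[0.1,5.8,0.2,0,0,0,1],[0.1,5.8,0.2,0,0,0,1],[0.1,5.8,0.2,0,0,0,1]]'
```

```text
time_s: 2.8
tcp_pos: [0.5136, 0.0221, 0.1736]
ee_rot: [0.702, -0.702, 0.087, -0.087]
wrist_force: [0.4, -0.0, 4.2]
width: 0.0001
```

```bash
python3 -m crank '[[0,0.15,0,0,0,0,1],[0,0.3,0,0,0,0,1],[0,0.4,0,0,0,0,1],[0,0.4,0,0,0,0,1],[0,0.4,0,0,0,0,1]]'; python3 -m crank '[[0,0.05,0,0,0,0,1],[0,0.1,0,0,0,0,1],[0,0.1,0,0,0,0,1]]'
```

```text
time_s: 3.3
tcp_pos: [0.5133, 0.0221, 0.1691]
ee_rot: [-0.702, 0.702, -0.087, 0.087]
wrist_force: [1.3, 0.4, 1.9]
width: -0.0
time_s: 3.6
tcp_pos: [0.5137, 0.0221, 0.169]
ee_rot: [0.702, -0.702, 0.087, -0.088]
wrist_force: [-0.7, 0.2, 8.3]
width: 0.0003
```

```bash
python3 -m crank '[[0,0.1,0,0,0,0,1],[0,0.1,0,0,0,0,1],[0,0.1,0,0,0,0,1],[0,0.1,0,0,0,0,1]]'
```

```text
time_s: 4.0
tcp_pos: [0.5142, 0.0221, 0.1689]
ee_rot: [0.702, -0.702, 0.086, -0.088]
wrist_force: [-1.8, 0.7, 17.5]
width: 0.0
```

The hard stop is confirmed: the tip holds at z = 0.169 while the force climbs to 17 N. Next I'll rise, open, and come down around the bottle's upper body.

```bash
python3 -m crank '[[0,-2,0,0,0,0,1],[0,-5,0,0,0,0,0],[0,-5,0,0,0,0,-1],[0,-5,0,0,0,0,-1],[0,-5,0,0,0,0,-1],[0,-5,0,0,0,0,-1],[0,-5,0,0,0,0,-1],[0,-5,0,0,0,0,-1]]'
python3 - <<'E'
from h import *
s=monitor.read_state(); print(s["tcp_pos"],s["joint_positions"])
im=vision.read_camera("wrist")[:,:,::-1]
cv2.imwrite("pics/w2.png",im)
cv2.imwrite("pics/w2v.png",cv2.resize(np.clip(im[120:320,200:480]*1.4,0,255).astype(np.uint8),None,fx=2,fy=2))
E
```

```text
time_s: 4.8
tcp_pos: [0.5133, 0.0221, 0.2169]
ee_rot: [-0.702, 0.702, -0.087, 0.087]
wrist_force: [0.3, 0.1, 0.6]
width: 0.0854
[0.51327794 0.02212671 0.21693239] [-2.82215818e-02  2.32097894e-01  1.64104558e+00  6.37240630e-06
  1.26905462e+00 -1.35221174e+00]
```

View pics/w2v.png

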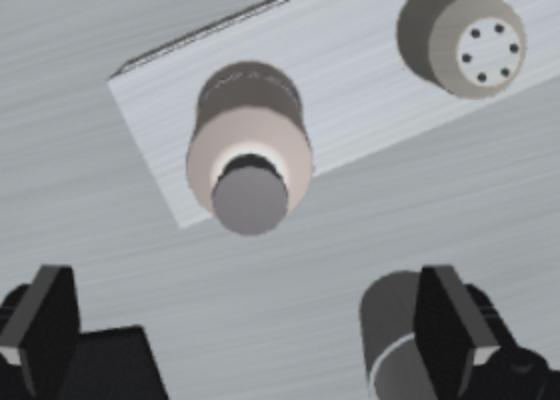

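The knob at (325,219) is centred between the open pads and the bottle is still upright, so I'll descend.

```bash
python3 -m crank '[[0,3,0,0,0,0,-1],[0,6,0,0,0,0,-1],[0,9,0,0,0,0,-1],[0,10.5,0,0,0,0,-1],[0,11,0,0,0,0,-1],[0,11.5,0,0,0,0,-1],[0,11.5,0,0,0,0,-1]]'; python3 -m crank '[[0,0,0,0,0,0,0],[0,0,0,0,0,0,1],[0,0,0,0,0,0,1],[0,0,0,0,0,0,1],[0,0,0,0,0,0,1],[0,0,0,0,0,0,1]]' 90;  python3 -c "
from station import monitor
print(monitor.read_state()['joint_positions'])"
```

```text
time_s: 5.55
tcp_pos: [0.5135, 0.0221, 0.1025]
ee_rot: [0.702, -0.702, 0.087, -0.087]
wrist_force: [-0.4, -0.1, 0.9]
width: 0.085
time_s: 6.15
tcp_pos: [0.514, 0.0222, 0.1033]
ee_rot: [0.702, -0.702, 0.086, -0.088]
wrist_force: [0.2, 1.0, 5.7]
width: 0.048
[-2.80839620e-02  3.68022457e-01  1.75310841e+00  1.10981071e-04
  1.01840109e+00 -1.35222321e+00]
```

```bash
python3 -m crank '[[0,-0.5,0,0,0,0,1],[0,-1.5,0,0,0,0,1],[0,-3.5,0,0,0,0,1],[0,-6,0,0,0,0,1],[0,-9,0,0,0,0,1],[0,-12,0,0,0,0,1],[0,-15,0,0,0,0,1],[0,-18,0,0,0,0,1],[0,-20,0,0,0,0,1],[0,-20,0,0,0,0,1],[0,-20,0,0,0,0,1]]' 90
python3 - <<'E'
from h import *
s=monitor.read_state(); print(s["tcp_pos"],s["joint_positions"])
a=vision.read_camera("scene")[:,:,::-1][80:280,230:400];b=vision.read_camera("side")[:,:,::-1][60:260,240:450]
a,b=[cv2.resize(i,None,fx=2,fy=2,interpolation=cv2.INTER_CUBIC) for i in(a,b)]
cv2.imwrite("pics/v3.png",np.clip(np.hstack([a,b])*1.5,0,255).astype(np.uint8))
E
```

```text
time_s: 7.25
tcp_pos: [0.5131, 0.0221, 0.3018]
ee_rot: [-0.702, 0.702, -0.087, 0.087]
wrist_force: [-0.3, 0.5, -1.5]
width: 0.0477
[0.51308438 0.02210667 0.30179156] [-2.82472237e-02  1.72027362e-01  1.51506088e+00 -4.47006182e-05
  1.45487663e+00 -1.35225410e+00]
```

View pics/v3.png

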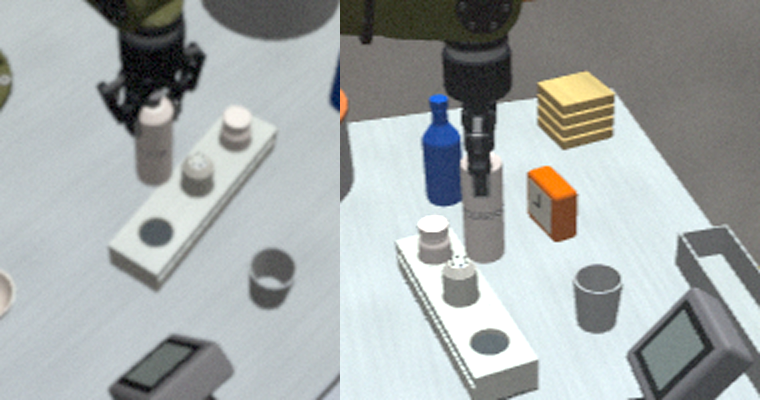

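The bottle is lifted upright and clear of the rack. I'll try half of the tilt in place and watch the joints.

```bash
python3 -m crank '[[0,0,0,0.02,0,-0.1,1],[0,0,0,0.045,0,-0.215,1],[0,0,0,0.07,0,-0.33,1],[0,0,0,0.09,0,-0.43,1],[0,0,0,0.09,0,-0.43,1],[0,0,0,0.09,0,-0.43,1]]'
python3 - <<'E'
from h import *
np.set_printoptions(precision=4,suppress=True)
s=monitor.read_state(); print(s["joint_positions"]);M=R.from_quat(s["ee_rot"],scalar_first=True).as_matrix();print(M)
S=[(.30047,1.52163,.54975,.2307),(.2321,1.64105,.51375,.21693),(.36802,1.75311,.5144,.1033),(.17203,1.51506,.51356,.30179),(.21574,1.62709,.5121,.2311)]
A=[];b=[]
for q2,q3,r,z in S:
    q=q2+q3;A+=[[np.sin(q2),np.sin(q),np.cos(q),1,0],[np.cos(q2),np.cos(q),-np.sin(q),0,1]];b+=[r,z]
x,res,rk,sv=np.linalg.lstsq(np.array(A),np.array(b),rcond=None);print("L2,L4,e,a1,D",x,np.array(A)@x-b)
L2,L4,e,a1,D=x
q1,q2,q3=s["joint_positions"][:3];q=q2+q3
for L6 in(.2,.25,.3,.35):
    r=a1+L2*np.sin(q2)+L4*np.sin(q)+e*np.cos(q);z=D+L6+L2*np.cos(q2)+L4*np.cos(q)-e*np.sin(q)
    print(L6,r,z,s["tcp_pos"]-L6*M[:,1],np.hypot(*(s["tcp_pos"]-L6*M[:,1])[:2]))
E
```

```text
time_s: 7.95
tcp_pos: [0.513, 0.0221, 0.3018]
ee_rot: [0.698, -0.672, -0.067, -0.237]
wrist_force: [-0.8, 0.2, -2.8]
width: 0.0476
[-0.0251 -0.0562  1.8085 -0.0079  0.9533 -1.3459]
[[ 0.8782  0.422   0.2252]
 [-0.2406 -0.0171  0.9705]
 [ 0.4134 -0.9064  0.0865]]
L2,L4,e,a1,D [ 0.4217  0.4469  0.0385  0.0018 -0.0237] [ 0.0001  0.      0.0002 -0.     -0.0001 -0.     -0.0002 -0.0001  0.0001
  0.    ]
0.2 0.4106808420135698 0.4788290892592991 [0.4286 0.0255 0.4831] 0.42939490058832896
0.25 0.4106808420135698 0.5288290892592992 [0.4075 0.0264 0.5284] 0.408388587039699
0.3 0.4106808420135698 0.5788290892592991 [0.3864 0.0273 0.5737] 0.38739433459410194
0.35 0.4106808420135698 0.628829089259299 [0.3653 0.0281 0.6191] 0.3664142164344018
```

```bash
cat > ik.py <<'E'
from h import *
from scipy.optimize import fsolve
L2,L4,e,a1,D=.4217,.4469,.0385,.0018,-.0237;L6=.245
def ik(tcp,y):
    w=tcp-L6*y; r=np.hypot(w[0],w[1]);az=np.arctan2(w[1],w[0])
    f=lambda q:[a1+L2*np.sin(q[0])+L4*np.sin(q[0]+q[1])+e*np.cos(q[0]+q[1])-r, D+L6+L2*np.cos(q[0])+L4*np.cos(q[0]+q[1])-e*np.sin(q[0]+q[1])-w[2]]
    q2,q3=fsolve(f,[-.1,1.9]);q=q2+q3
    h=np.array([np.cos(az),np.sin(az),0]);l=np.array([-h[1],h[0],0]);up=np.array([0,0,1])
    fw=np.sin(q)*h+np.cos(q)*up; dn=np.cos(q)*h-np.sin(q)*up
    q5=np.arccos(y@fw); q4=np.arctan2(y@l,y@dn)
    return np.round([az-.07,q2,q3,q4,q5],3), np.round(f([q2,q3]),4)
E
python3 - <<'E'
from ik import *
s=monitor.read_state();print(ik(s["tcp_pos"],R.from_quat(s["ee_rot"],scalar_first=True).as_matrix()[:,1]))
C=np.array([.700,-.157,.150])
for d in(.06,.08):
  for t in (50,45,40,36):
    t=np.radians(t); n=np.array([-np.sin(t),.03,np.cos(t)]);n/=np.linalg.norm(n)
    nz=np.array([-.7654,.0306,.643]); base=C+d*nz; tcp=base+.096*n
    print(d,np.degrees(t),tcp,*ik(tcp,-n))
E
```

```text
(array([-0.006, -0.057,  1.809, -0.054,  0.956]), array([-0.,  0.]))
0.06 50.0 [ 0.5805688  -0.1522853   0.25025986] [-0.423  0.081  1.952  0.759  0.351] [ 0. -0.]
0.06 45.0 [ 0.58622428 -0.1522853   0.25643172] [-0.407  0.096  1.88   0.493  0.45 ] [-0. -0.]
0.06 40.0 [ 0.59239614 -0.1522853   0.2620872 ] [-0.392  0.12   1.803  0.333  0.564] [-0. -0.]
0.06 36.0 [ 0.59767399 -0.1522853   0.26621071] [-0.379  0.146  1.738  0.248  0.66 ] [0. 0.]
0.08 50.0 [ 0.5652608  -0.1516733   0.26311986] [-0.435  0.031  1.973  0.721  0.381] [ 0. -0.]
0.08 45.0 [ 0.57091628 -0.1516733   0.26929172] [-0.418  0.047  1.9    0.48   0.48 ] [ 0. -0.]
0.08 40.0 [ 0.57708814 -0.1516733   0.2749472 ] [-0.401  0.073  1.823  0.329  0.592] [-0. -0.]
0.08 36.0 [ 0.58236599 -0.1516733   0.27907071] [-0.388  0.1    1.758  0.247  0.686] [0. 0.]
```

```bash
cat > delta.py <<'E'
from ik import *
import sys
np.set_printoptions(precision=3,suppress=True)
def delta(tcp,y):
    s=monitor.read_state();M=R.from_quat(s["ee_rot"],scalar_first=True).as_matrix();c=M[:,1];y=np.array(y)/np.linalg.norm(y)
    ax=np.cross(c,y);n=np.linalg.norm(ax);rv=ax/n*np.arctan2(n,c@y)
    print("shift cm",100*M.T@(np.array(tcp)-s["tcp_pos"]),"rotvec",M.T@rv)
E
python3 - <<'E'
from delta import *
y=[.7654,-.0306,-.643]
delta([.545,-.10,.295],y); delta([.565,-.152,.263],y)
E
```

```text
shift cm [  5.464   2.175 -11.191] rotvec [ 0.09   0.    -0.427]
shift cm [  7.149   6.008 -16.064] rotvec [ 0.09   0.    -0.427]
```

```bash
python3 -m crank '[[1,0,-2,0.01,0,-0.05,1],[2,0.5,-5,0.03,0,-0.13,1],[3.5,1,-8,0.05,0,-0.23,1],[5.5,2.2,-11.2,0.07,0,-0.33,1],[6.5,4,-13.5,0.09,0,-0.427,1],[7.1,6,-16,0.09,0,-0.427,1],[7.1,6,-16,0.09,0,-0.427,1],[7.1,6,-16,0.09,0,-0.427,1],[7.1,6,-16,0.09,0,-0.427,1]]'
python3 - <<'E'
from delta import *
s=monitor.read_state(); print(s["tcp_pos"],s["joint_positions"],R.from_quat(s["ee_rot"],scalar_first=True).as_matrix()[:,1])
a=vision.read_camera("scene")[:,:,::-1];b=vision.read_camera("side")[:,:,::-1]
cv2.imwrite("pics/s4.png",a);cv2.imwrite("pics/d4.png",b)
a,b=a[130:330,250:400],b[100:300,300:460]
a,b=[cv2.resize(i,None,fx=2.5,fy=2.5,interpolation=cv2.INTER_CUBIC) for i in(a,b)]
cv2.imwrite("pics/v4.png",np.clip(np.hstack([a,b])*1.6,0,255).astype(np.uint8))
E
```

```text
time_s: 8.85
tcp_pos: [0.5656, -0.151, 0.2635]
ee_rot: [0.661, -0.61, -0.22, -0.377]
wrist_force: [-0.4, 0.8, -2.7]
width: 0.0479
[ 0.566 -0.151  0.263] [-0.455  0.032  1.971  0.822  0.438 -2.412] [ 0.767 -0.029 -0.642]
```

View pics/v4.png

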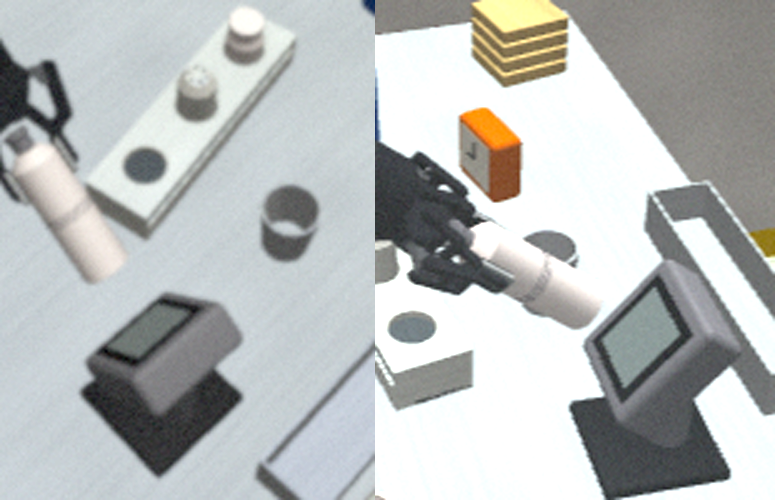

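Both views show the bottle tilted, with its base facing the window and a clear gap. The base end is near (108,270) in the left crop and (591,314) in the right. I'll check the numbers against the expected projections.

Run:
```python
from delta import *
s=monitor.read_state();y=R.from_quat(s["ee_rot"],scalar_first=True).as_matrix()[:,1]
base=s["tcp_pos"]+.096*y; top=base-.163*y
A=lambda p:np.round([(p[0]-250)*2.5,(p[1]-130)*2.5]); B=lambda p:np.round([(p[0]-300)*2.5+375,(p[1]-100)*2.5])
C=np.array([.700,-.157,.15]);z=np.array([-.7654,.0306,.643]);Y=np.array([.04,.999,0]);X=np.cross(Y,z)
for n,p in(("base",base),("top",top),("C",C)): print(n,p,A(proj("scene",p)),B(proj("side",p)))
for sx,sy in((1,1),(1,-1),(-1,-1),(-1,1)):
    p=C+sx*.065*X+sy*.06*Y; print("head corner",sx,sy,A(proj("scene",p)),B(proj("side",p)))
r=base-C;print("in scanner",r@X,r@Y,r@z,"spout z",(top-C)@z)
b,e=tri([ray("scene",250+108/2.5,130+269/2.5),ray("side",386.4,225.6)]);print("tri base",b,e,(b-C)@X,(b-C)@Y,(b-C)@z)
```

```text
base [ 0.639 -0.153  0.203] [108. 267.] [584. 305.]
top [ 0.514 -0.149  0.307] [ 15. 129.] [448. 232.]
C [ 0.7   -0.157  0.15 ] [150. 332.] [644. 339.]
head corner 1 1 [225. 300.] [669. 254.]
head corner 1 -1 [133. 382.] [716. 334.]
head corner -1 -1 [ 80. 361.] [617. 428.]
head corner -1 1 [165. 288.] [580. 343.]
in scanner 0.0012086713954689377 0.0011751457318756955 0.08053191830665556 spout z 0.2435489644345971
tri base [ 0.642 -0.157  0.197] [np.float64(0.003934268655347417), np.float64(0.003934268655347396)] -0.0012316405174931952 -0.0019293641482573804 0.07506830000668904
```

The base sits about 78 mm out from the window, within 2 mm of its centre, and the head's outline matches the assumed scanner pose. I'll hold briefly to check for slip.

```bash
python3 -m crank '[[0,0,0,0,0,0,1],[0,0,0,0,0,0,1],[0,0,0,0,0,0,1],[0,0,0,0,0,0,1],[0,0,0,0,0,0,1],[0,0,0,0,0,0,1],[0,0,0,0,0,0,1],[0,0,0,0,0,0,1],[0,0,0,0,0,0,1],[0,0,0,0,0,0,1]]' 100
python3 - <<'E'
from delta import *
s=monitor.read_state();print(s["tcp_pos"],s["width"],np.abs(s["qvel"]).max())
for n,f,c in(("scene","s4",(130,330,250,400)),("side","d4",(100,300,300,460))):
    a=vision.read_camera(n)[:,:,::-1].astype(np.float32).mean(2);b=cv2.imread(f"pics/{f}.png").astype(np.float32).mean(2)
    a,b=[cv2.GaussianBlur(i[c[0]:c[1],c[2]:c[3]],(5,5),0) for i in(a,b)];d=abs(a-b);print(n,d.max(),(d>12).sum())
a=cv2.imread("pics/scene0.png").astype(np.float32).mean(2);b=vision.read_camera("scene").astype(np.float32).mean(2)
d=(abs(cv2.GaussianBlur(a,(5,5),0)-cv2.GaussianBlur(b,(5,5),0))>20).astype(np.uint8)
print([st.tolist() for st in cv2.connectedComponentsWithStats(d)[2][1:] if st[4]>8])
E
```

```text
time_s: 9.95
tcp_pos: [0.5651, -0.1513, 0.2636]
ee_rot: [0.661, -0.61, -0.22, -0.378]
wrist_force: [0.4, -0.5, -2.1]
width: 0.0476
[ 0.565 -0.151  0.264] 0.04762876795664407 0.0009351340506305495
scene 9.221352 0
side 22.072906 81
[[139, 0, 15, 40, 376], [151, 0, 51, 59, 1881], [203, 0, 10, 3, 23], [197, 0, 66, 126, 4993], [313, 0, 13, 20, 177], [342, 0, 6, 8, 38], [146, 42, 15, 17, 152], [141, 59, 29, 45, 738], [193, 61, 12, 8, 50], [172, 66, 11, 7, 37], [163, 75, 4, 7, 16], [172, 76, 5, 5, 20], [185, 77, 14, 6, 38], [177, 80, 40, 54, 1042], [209, 127, 78, 116, 3020], [197, 139, 9, 3, 15], [303, 169, 10, 12, 96], [298, 182, 19, 11, 125], [261, 188, 20, 24, 100], [285, 210, 4, 5, 15], [283, 217, 13, 18, 96]]
```

Run:
```python
from h import *
b=vision.read_camera("side")[:,:,::-1];o=cv2.imread("pics/d4.png");a=vision.read_camera("scene")[:,:,::-1]
d=(abs(cv2.GaussianBlur(b,(5,5),0).astype(float).mean(2)-cv2.GaussianBlur(o,(5,5),0).astype(float).mean(2))>12).astype(np.uint8)
print([st.tolist() for st in cv2.connectedComponentsWithStats(d)[2][1:] if st[4]>4])
z=lambda i:cv2.resize(i,None,fx=3,fy=3,interpolation=cv2.INTER_CUBIC)
cv2.imwrite("pics/v5.png",np.clip(np.hstack([z(i) for i in(o[130:270,310:400],b[130:270,310:400],a[160:300,245:325])])*1.5,0,255).astype(np.uint8))
```

```text
[[266, 122, 5, 3, 10], [274, 126, 4, 3, 7], [307, 160, 5, 3, 10], [323, 164, 3, 2, 5], [223, 170, 7, 4, 16], [332, 171, 3, 2, 5], [232, 176, 17, 10, 44], [269, 179, 3, 3, 8], [273, 182, 6, 5, 16], [342, 189, 4, 2, 5], [375, 205, 4, 2, 5], [313, 211, 10, 5, 18]]
```

View pics/v5.png

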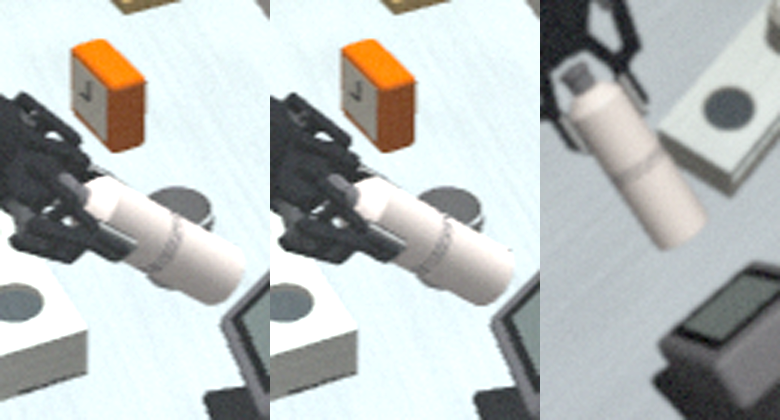

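The bottle's position and tilt match between the two side pictures; the small differences are arm settling at its edges. The spout looks seated and the bystanders haven't moved, so I'm handing in.

```bash
python3 -c "
from station import workorder
print(workorder.sign_off())"
```

```text
the job is handed in; nothing more can be done
None
```

I handed the job in with the bottle held still in front of the scanner window; the interface gave no verdict.

- **Spout:** I pushed it down with the shut fingertips until it hit a hard stop. The tip held at z = 0.169 m while the force rose to 17 N. In the last pictures it still looked seated, though I didn't measure it again after tipping.
- **Grip and lift:** I gripped the upper body from above at 90 N, later raised to 100 N, and drew the bottle straight up out of the rack. I then tipped it 50° towards the window.
- **Final position:** from the arm's pose, the base is about 80 mm in front of the window and about 1 mm off its centre. The base is about 0.20 m above the counter. The arm's tilt is within about 0.01 rad of the window normal I estimated from the images. A rough two-camera fix gave 75 mm out and 2 mm off centre, with the two rays about 4 mm from meeting.
- **Stillness:** over a one-second hold, the joint speeds and grip opening showed no slip. The scene picture didn't change. The side picture differed by a few small edge patches (81 pixels in the first crop compared), which I took to be the arm settling.
- **Bystanders:** I checked them only in the scene view, where the picture had changed only around the arm, the bottle and its empty well. The scanner was not approached closer than the final gap. The job used about 10 s of the 42 s allowed.

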